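# Aim the purge nozzle and set its lock nut

## Robot

A 7-joint arm with a two-finger parallel gripper is mounted at the origin on the work surface. World frame = base frame: x ahead of the robot, y to its left, z up, the work surface at z = 0. Lengths are in mm, angles in degrees, forces in N, time in s.
With the tool pointing down it reaches from about 425 to 1025 mm from the base axis. Payload 3.6 kg.
Tool frame: the origin (TCP) lies at the very end of the fingers, on their centre line; the grasp point (between the pads) lies behind it (grasp_offset is the z of the grasp point in the tool frame, in mm); z points along the fingers, y is the line along which they close (so a half turn about z gives the same grasp; the last joint's range is limited). The gripper opens to 85 mm and grips with 20 to 120 N. Pads are 22 mm wide; open, the fingers measure 114 mm over their backs; the gripper's body (76 mm by 85 mm) begins 54 mm behind the grasp point. The pads swing forward as they close: fully open they stand 13 mm farther back than shut.
Start: joints at [59.903, 33.873, 2.773, 92.16, -1.908, 54.013, -1.931], TCP at [303.419, -658.458, 231.302] pointing down, gripper open.
Joint ranges: [-153.93, 153.93], [-27.13, 128.08], [-72.61, 78.16], [10.71, 143.7], [-87.88, 267.88], [4.46, 118.87], [-176.78, 176.78]. Speed limits (degrees/s): [147.25, 147.25, 180, 180, 180, 180, 180].

## Interface

Orientations are given as a 3x3 rotation matrix whose columns are the frame's x, y, z axes.
In Python, from workcell import * gives the robot as it stands.
- The arm moves only by the tool jog_arm, never from a script. Its argument "targets" is one flat list of numbers, 7 for each row, row after row: the shift along the world's x, y, z in mm, then the turn, a rotation vector about the world's x, y, z in rad, then the closure, from 0 (fully open) to 1 (shut). A call has 1 to 8 rows; each row is the pose to reach, as a shift and turn from the pose commanded when the call began; what a row does not reach only later rows make up. A row lasts 1/8 s, in which the tool goes at most 62.5 mm and 10.7 degrees, less where a joint would pass 70% of its speed; a pose out of reach is approached as far as the arm can. A call with a gripper value outside its range is refused whole. The fingers move at their own pace and stop on an object; the grip force is fixed at half the most. Time passes only in rows, so rows that repeat a pose let the fingers close. It gives the time, the measured TCP pose, the force, the opening and the grip force at its end, in the units of the state.
- get_state(): the state, without advancing time (a new reading comes with each control period).
- read_camera(name): name is "scene" or "top" or "wrist"; returns a dict with "color" (480x640x3 uint8, red, green, blue), "vfov" (degrees; the focal length in pixels is half the picture's height over the tangent of half this angle, whatever the lens; pixels are square), "cx", "cy" (the principal point, pixels), "cam_to_world" (4x4, takes a point from camera to world coordinates). Camera axes: x right, y up, looking along -z (the intrinsics and any distortion apply to the point x, -y, -z); pixel columns grow to the right and rows downward; lengths in mm; the calibration is good to about 2 mm. A picture is of the moment at which its call begins. There is no depth.
- job_done(): hands the job in; it is judged then, once.
The state is a dict: "time": time; "joint_positions": joint angles; "joint_velocities": joint speeds; "tau": joint torques, N m; "position": TCP position; "orientation": TCP orientation; "contact_force": force on the tool from outside, world axes, zero at the start; "wrist_torque": the same for the moment, N m; "grip_width": finger opening in mm; "grip_force": force on a finger pad.
Only numpy, scipy, OpenCV 4.12 (cv2) and the standard library are available. Lean on these libraries where they do the work, as an engineer would, in place of code of your own. Each camera call takes 0.05 s, during which the arm holds its last target. There are 200 camera calls.

## Task

First swivel the purge nozzle on the analyser so that its outlet points at the red dot. Then screw the brass knurled lock nut above it clockwise until it bottoms out, and back it off a quarter turn so that it is not clamped hard; finish with the nut still gripped in the fingers, holding it there with the nozzle still facing the red dot. Leave everything else on the bench and the casing where it stands.

Things in the scene. Friction and masses are not known exactly. Their poses are not given: they have to be found in the camera images.
- analyser: Low cream analyser head fixed to the bench, about 290 x 290 mm, its flat top 50 mm above the bench. Origin: centre of its underside, directly below the upright axis shared by nozzle and nut; z up. Its place and yaw (within 0.4 rad) vary. An upright steel stud (20 mm thick, its end 154 mm above the bench, so it stands a few mm out of the top of the nut) in its middle carries first the swivelling nozzle, and above it the knurled lock nut.
- nozzle_tip (a point): Outlet (brass point) of the aluminium purge nozzle, 90 mm out from the upright axis and 66 mm above the bench. Frame: x points outwards along the nozzle (the way it faces), z up, so it turns with the nozzle. The nozzle swivels about the upright axis, 2.2 rad either way from the analyser's own +x, and stays where it is left (stiff: about 0.09 N m). Its hub is 52 mm wide, 56 to 106 mm above the bench; its arm is a bar 16 mm wide, its top at 73 mm above the bench.
- nozzle_fin (a point): Centre of the top of the blue upright thumb fin on the nozzle, 74 mm out from the axis, 114 mm above the bench; same frame as nozzle_tip. The fin is 20 mm long along the nozzle (x), 10 mm thick across it (y), and stands clear above the arm from 73 to 114 mm above the bench. Pinch it across its thickness, or push it sideways, to swivel the nozzle.
- red_dot: Red disc, 22 mm wide and 3 mm thick, fixed on top of the casing 96 to 135 mm from the upright axis: the mark that the nozzle must face. Origin: centre of its underside.
- green_dot: Green disc of the same size on the other side of the nozzle: the wrong mark. The two may be swapped.
- nut_top (a point): Centre of the top face of the brass knurled lock nut, on the upright axis. The nut is round, 44 mm wide and 30 mm high; when bottomed out its top is 146 mm and its underside 116 mm above the bench, and it rises 4 mm per turn of backing off. A white line on its top runs along this frame's x and turns with it. z up.
- nut (a joint): Turn of the lock nut in rad: 0 = bottomed out against a hard stop, growing as it is backed off (counter-clockwise seen from above); clockwise tightens. It starts 2.2 to 4.2 rad open, already on its thread, runs freely (friction about 0.06 N m), and stays where it is left. It does not drag the nozzle round.
- crucible_a: Bystander, to be left alone: small white ceramic crucible, 26 mm wide, 18 mm high, standing loose on the casing's robot-side left corner. Origin: centre of its underside.
- crucible_b: Bystander, to be left alone: the same, on the robot-side right corner. Origin: centre of its underside.
- amber_bottle: Bystander, to be left alone: amber glass bottle, 54 mm wide, 110 mm high. Origin: centre of its underside.
- sample_jar: Bystander, to be left alone: jar, 60 mm wide, 70 mm high. Origin: centre of its underside.
- wrench: Bystander, to be left alone: 150 mm wrench lying on the bench. Origin: at its middle, lengthwise.
- brush: Bystander, to be left alone: 150 mm brush lying on the bench. Origin: at its middle, lengthwise.

How it is judged:
By the outcome, as a careful person would: the job done as asked, in the order asked, and still so for the second after the job is handed in, while the arm keeps its last pose, push and grip.
It also fails if it takes over 67 s, if anything falls off the work surface, if the arm or the gripper's body presses on something with over 40 N, if the wrist force passes 120 N, or if a joint passes its speed limit or range.

## Working session

There is one attempt and no reset: what is moved stays moved. The work goes in short steps, Python scripts to look and compute and a tool call to move; the robot and the scene stay as the last step left them, time stands still between calls to the robot, and variables do not carry over. Pictures are saved under pics/ and viewed, at most 10 in all, crops included, and the job is handed in when it is done.

Besides the shell and the picture viewer there is one more tool, called after "Request:" by a JSON object that holds its "op" and its "data". jog_arm: Moves the arm, as the interface text tells. Its arguments: {"type":"object","properties":{"targets":{"type":"array"}},"required":["targets"]}

```bash
ls; mkdir -p pics
cat > h.py <<'E'
from workcell import *
import numpy as np, cv2
def snap(n,f):
    c=read_camera(n); cv2.imwrite(f,c["color"][:,:,::-1]); np.save(f+'.npy',{k:c[k] for k in c if k!='color'},allow_pickle=True); return c
def ray(c,u,v,z):
    f=240/np.tan(np.radians(c["vfov"])/2); M=np.array(c["cam_to_world"])
    d=M[:3,:3]@np.array([(u-c["cx"])/f,-(v-c["cy"])/f,-1]); o=M[:3,3]
    return o+d*(z-o[2])/d[2]
def proj(c,p):
    f=240/np.tan(np.radians(c["vfov"])/2); M=np.array(c["cam_to_world"])
    q=M[:3,:3].T@(np.array(p)-M[:3,3]); return c["cx"]+f*q[0]/-q[2], c["cy"]-f*q[1]/-q[2]
def load(f): return np.load(f+'.npy',allow_pickle=True).item()
E
python3 - <<'E'
from h import *
for n in("scene","top"):
    c=snap(n,f"pics/{n}1.png"); print(n,{k:(np.round(c[k],3).tolist()) for k in c if k!='color'})
s=get_state(); print({k:np.round(s[k],2).tolist() for k in s})
import workcell; print([k for k in dir(workcell) if k[0]!='_'])
E
```

```text
pics
scene {'vfov': 50.134, 'cx': 311.307, 'cy': 237.74, 'cam_to_world': [[-0.547, -0.587, 0.596, 1242.36], [0.837, -0.373, 0.4, 426.334], [-0.012, 0.718, 0.696, 876.844], [0.0, 0.0, 0.0, 1.0]]}
top {'vfov': 44.56, 'cx': 310.149, 'cy': 249.174, 'cam_to_world': [[-0.014, 0.987, -0.161, 361.435], [-1.0, -0.013, 0.004, -14.057], [0.001, 0.161, 0.987, 1314.506], [0.0, 0.0, 0.0, 1.0]]}
{'time': 0.1, 'joint_positions': [59.9, 33.92, 2.77, 92.23, -1.91, 54.01, -1.93], 'joint_velocities': [-0.06, -0.0, -0.03, -0.09, 0.07, -0.08, -0.06], 'tau': [0.0, -55.0, 1.55, -19.88, 0.01, 0.0, -0.0], 'position': [303.11, -657.78, 230.29], 'orientation': [[0.91, 0.42, -0.0], [0.42, -0.91, 0.0], [-0.0, -0.0, -1.0]], 'contact_force': [-1.15, -0.31, -0.12], 'wrist_torque': [0.02, 0.01, -0.02], 'grip_force': 0.0, 'grip_width': 84.93}
['MotionError', 'get_state', 'grasp_offset', 'job_done', 'read_camera']
```

View pics/top1.png

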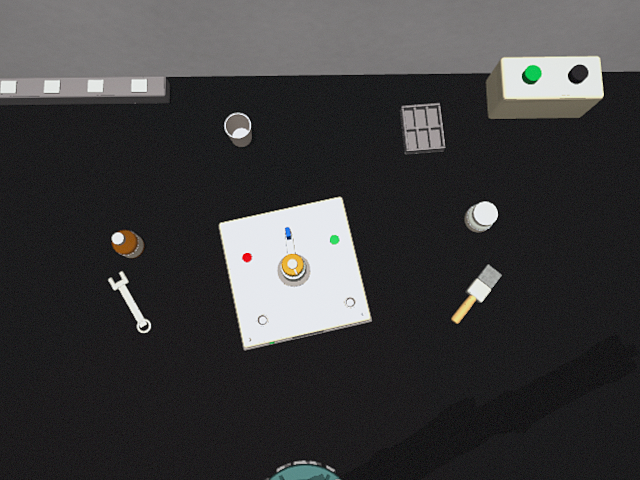

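View pics/scene1.png

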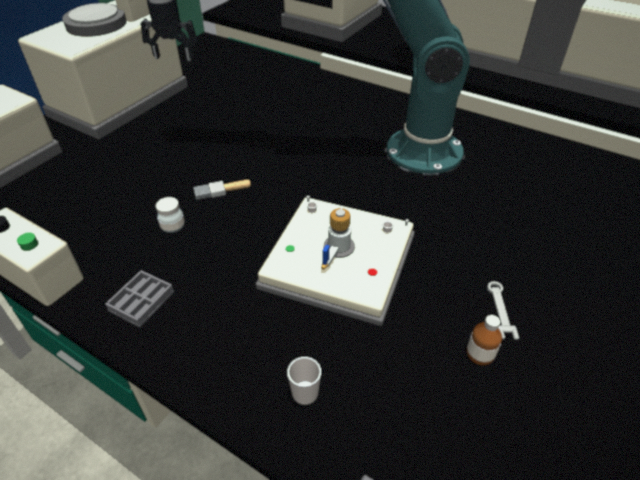

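The top view shows the nut at about (292,265), the blue fin at (288,232), red dot at (247,257) on the left and green at (334,239). The crucibles are at (263,320) and (350,302).

```bash
cat > m.py <<'E'
from h import *
from scipy import ndimage
for n,f in(("top","pics/top1.png"),("scene","pics/scene1.png")):
    c=load(f); print(n,list(c)); im=cv2.imread(f).astype(int); b,g,r=im[...,0],im[...,1],im[...,2]
    roi=np.zeros(r.shape,bool); roi[190:350,215:420]=1
    for k,m,z in(("red",(r>150)&(g<80)&(b<80),53),("green",(g>120)&(r<90)&(b<120),53),("fin",(b>120)&(r<80),110),("nut",(r>150)&(b<90)&(g>90),146)):
        l,N=ndimage.label(m&roi)
        if not N: print(k,"none");continue
        s=ndimage.sum(m,l,range(1,N+1)); i=np.argmax(s)+1; v,u=ndimage.center_of_mass(l==i)
        print(k,s.max(),round(u,1),round(v,1),np.round(ray(c,u,v,z),1))
    if n=="top": print("corners",[np.round(ray(c,u,v,50),1).tolist() for u,v in((219,223),(342,197),(371,320),(245,347))])
E
python3 m.py
```

```text
top ['vfov', 'cx', 'cy', 'cam_to_world']
red 58.0 246.6 256.9 [552.5 119.9  53. ]
green 61.0 334.0 239.2 [589.1 -71.1  53. ]
fin 33.0 287.5 231.6 [596.2  28.3 110. ]
nut 251.0 292.0 263.9 [523.   18.6 146. ]
corners [[629.3, 181.3, 50.0], [684.6, -91.0, 50.0], [412.5, -147.2, 50.0], [359.0, 122.8, 50.0]]
scene ['vfov', 'cx', 'cy', 'cam_to_world']
red 32.0 371.9 271.9 [554.9 120.9  53. ]
green 23.0 289.5 248.3 [591.4 -70.1  53. ]
fin 31.0 326.0 248.2 [595.1  28.9 110. ]
nut 104.0 339.7 216.5 [528.9  21.8 146. ]
```

Request:
{"op": "jog_arm", "data": {"targets": [60,140,0,0,0,-0.15,0,120,280,0,0,0,-0.29,0,180,420,0,0,0,-0.29,0,240,560,0,0,0,-0.29,0,293,686,0,0,0,-0.29,0,293,686,0,0,0,-0.29,0,293,686,0,0,0,-0.29,0,293,686,0,0,0,-0.29,0]}}

```text
time: 1.1
position: [500.3, -196.8, 231.2]
orientation: [[0.99, 0.141, -0.0], [0.141, -0.99, -0.0], [-0.0, 0.0, -1.0]]
contact_force: [1.4, -0.1, 0.2]
grip_width: 85.2
grip_force: 0.0
```

Run:
```python
from h import *
s=get_state(); print(grasp_offset,{k:np.round(s[k],2).tolist() for k in s if k in("time","position","joint_positions","orientation","contact_force")})
```

```text
-18.700000000000003 {'time': 1.1, 'joint_positions': [13.59, 20.49, 3.93, 116.52, -2.01, 43.06, -63.14], 'position': [500.3, -196.77, 231.19], 'orientation': [[0.99, 0.14, -0.0], [0.14, -0.99, -0.0], [-0.0, 0.0, -1.0]], 'contact_force': [1.36, -0.11, 0.19]}
```

Request:
{"op": "jog_arm", "data": {"targets": [48,112,0,0,0,0,0,95,224,0,0,0,0,0,95,224,0,0,0,0,0,95,224,0,0,0,0,0,95,224,0,0,0,0,0,95,224,0,0,0,0,0]}}

```text
time: 1.85
position: [594.3, 24.8, 230.8]
orientation: [[0.99, 0.142, -0.001], [0.142, -0.99, -0.001], [-0.002, 0.001, -1.0]]
contact_force: [-0.1, -0.1, -0.4]
grip_width: 85.4
grip_force: 0.0
```

Run:
```python
from h import *
s=get_state(); print({k:np.round(s[k],2).tolist() for k in s if k in("time","position","joint_positions","orientation")})
c=snap("wrist","pics/w1.png"); print({k:(np.round(c[k],3).tolist()) for k in c if k!='color'})
for p in((596,28,114),(522,17.5,148),(553.5,120.4,53)): print(proj(c,p))
```

```text
{'time': 1.85, 'joint_positions': [-8.02, 24.55, 1.69, 109.45, -0.92, 46.1, -87.71], 'position': [594.33, 24.8, 230.77], 'orientation': [[0.99, 0.14, -0.0], [0.14, -0.99, -0.0], [-0.0, 0.0, -1.0]]}
{'vfov': 67.704, 'cx': 313.687, 'cy': 238.889, 'cam_to_world': [[0.141, 0.954, 0.265, 662.108], [-0.99, 0.135, 0.039, 33.603], [0.002, -0.268, 0.963, 373.616], [0.0, 0.0, 0.0, 1.0]]}
(np.float64(308.08362524356687), np.float64(231.17926978559586))
(np.float64(307.8704520610656), np.float64(344.5549111228719))
(np.float64(204.76358127294708), np.float64(245.2487684957514))
```

View pics/w1.png

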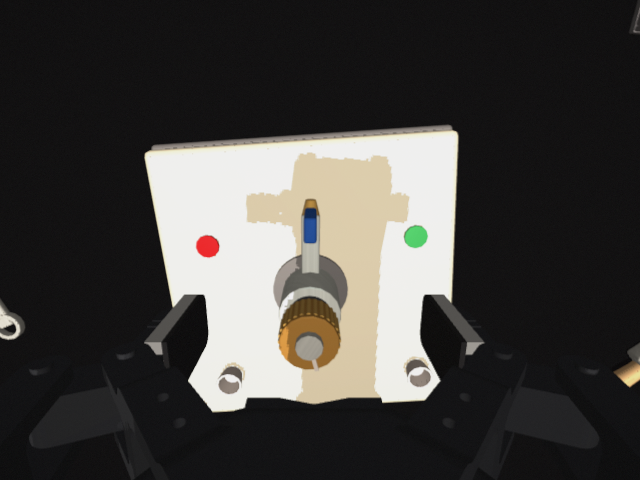

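The wrist view shows the fin's top centred at about (311,230), the stud end at (309,348), the red dot at (207.5,246) and the white line at the stud's lower side at (315,365).

Run:
```python
from h import *
c=load("pics/w1.png"); f=ray(c,311,230,114)[:2]; a=ray(c,309,347.5,154)[:2]; r=ray(c,207.5,246,53)[:2]; g=ray(c,415.5,236.5,53)[:2]; w=ray(c,315,366,147.5)[:2]
print(f,a,r,g,w)
for p in(f,r,g,w): d=p-a; print(np.hypot(*d),np.degrees(np.arctan2(d[1],d[0])))
```

```text
[597.20739783  25.96447057] [523.53971346  16.8340197 ] [553.12461998 117.82480774] [589.40316323 -72.79761304] [504.9249978    9.91912386]
74.2313468425059 7.0652691991472665
105.23500350521942 73.67223400453652
111.2286995499159 -53.690671688906576
19.857578488893733 -159.6212424617963
```

Request:
{"op": "jog_arm", "data": {"targets": [3,2,-50,0,0,-0.015,0,3,2,-100,0,0,-0.015,0,3,2,-147,0,0,-0.015,0,3,2,-147,0,0,-0.015,0,3,2,-147,0,0,-0.015,0.5,3,2,-147,0,0,-0.015,1,3,2,-147,0,0,-0.015,1,3,2,-147,0,0,-0.015,1]}}

```text
time: 2.9
position: [598.5, 27.4, 85.3]
orientation: [[0.992, 0.127, 0.002], [0.127, -0.992, 0.0], [0.002, -0.0, -1.0]]
contact_force: [-0.6, 0.5, 0.1]
grip_width: 12.2
grip_force: 0.6
```

Request:
{"op": "jog_arm", "data": {"targets": [0,0,0,0,0,0,1,0,0,0,0,0,0,1,0,0,0,0,0,0,1,0,0,0,0,0,0,1]}}

```text
time: 3.4
position: [598.5, 27.6, 85.3]
orientation: [[0.992, 0.126, 0.001], [0.126, -0.992, 0.0], [0.001, -0.0, -1.0]]
contact_force: [-0.8, 0.6, 7.2]
grip_width: 9.2
grip_force: 58.9
```

Run:
```python
import numpy as np
r=np.array([75.5,9.9])
for t in np.arange(1,9)*.144:
    c,s=np.cos(t),np.sin(t); print(round(t,3),np.round(np.array([[c,-s],[s,c]])@r-r,1))
```

```text
0.144 [-2.2 10.7]
0.288 [-5.9 21. ]
0.432 [-11.1  30.7]
0.576 [-17.6  39.5]
0.72 [-25.3  47.3]
0.864 [-34.   53.9]
1.008 [-43.6  59.2]
1.152 [-53.8  63.1]
```

Request:
{"op": "jog_arm", "data": {"targets": [-2.2,10.7,0,0,0,0.144,1,-5.9,21.0,0,0,0,0.288,1,-11.1,30.7,0,0,0,0.432,1,-17.6,39.5,0,0,0,0.576,1,-17.6,39.5,0,0,0,0.576,1,-17.6,39.5,0,0,0,0.576,1]}}

```text
time: 4.15
position: [581.0, 67.7, 85.3]
orientation: [[0.763, 0.647, 0.002], [0.647, -0.763, 0.001], [0.002, 0.0, -1.0]]
contact_force: [-0.9, 2.2, 6.2]
grip_width: 9.1
grip_force: 59.1
```

Tracks well, with low force. Second half of the arc.

Request:
{"op": "jog_arm", "data": {"targets": [-7.7,7.8,0,0,0,0.144,1,-16.4,14.4,0,0,0,0.288,1,-26.0,19.7,0,0,0,0.432,1,-36.2,23.6,0,0,0,0.576,1,-36.2,23.6,0,0,0,0.576,1,-36.2,23.6,0,0,0,0.576,1,-36.2,23.6,0,0,0,0.576,1]}}

```text
time: 5.03
position: [544.7, 91.5, 85.3]
orientation: [[0.287, 0.958, 0.001], [0.958, -0.287, 0.001], [0.001, 0.001, -1.0]]
contact_force: [-1.3, 1.2, 6.9]
grip_width: 9.2
grip_force: 59.2
```

Run:
```python
from h import *
s=get_state(); print({k:np.round(s[k],2).tolist() for k in s if k in("time","position","joint_positions","orientation","wrist_torque","contact_force")})
c=snap("wrist","pics/w2.png")
for p in((553.3,119,53),(523,17.5,154)): print(proj(c,p))
```

```text
{'time': 5.03, 'joint_positions': [-2.81, 34.57, -15.65, 119.8, 19.05, 27.84, -49.47], 'position': [544.66, 91.54, 85.32], 'orientation': [[0.29, 0.96, 0.0], [0.96, -0.29, 0.0], [0.0, 0.0, -1.0]], 'contact_force': [-1.35, 1.18, 6.88], 'wrist_torque': [0.28, 0.32, -0.05]}
(np.float64(312.1233381333451), np.float64(218.5424290381706))
(np.float64(312.29204273762923), np.float64(625.6625087172272))
```

View pics/w2.png

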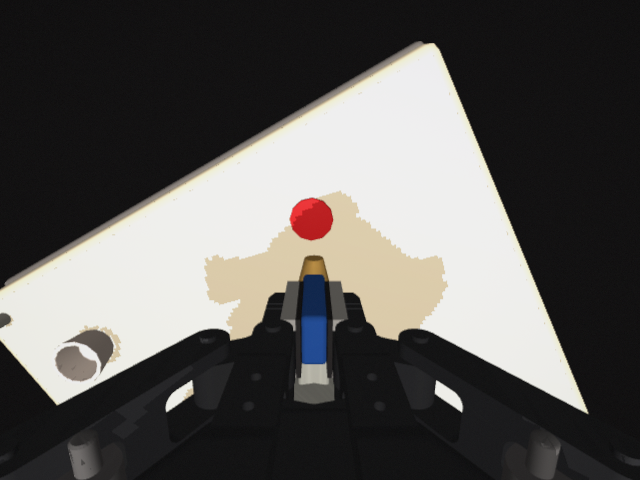

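The dot is at (311.5,218) and the brass tip at (314,258), so they are nearly aligned. I'll quantify the difference.

Run:
```python
from h import *
c=load("pics/w2.png")
im=cv2.imread("pics/w2.png").astype(int); b,g,r=im[...,0],im[...,1],im[...,2]
m=(r>130)&(g<90)&(b<90); v,u=np.nonzero(m); print(u.mean(),v.mean())
m2=(r>90)&(r<215)&(b<g-30)&(g<r-20); m2[:250]=0;m2[285:]=0;m2[:,:295]=0;m2[:,335:]=0; v2,u2=np.nonzero(m2); print(u2.mean(),v2.mean(),u2.min(),u2.max(),v2.min(),v2.max())
mf=(b>100)&(r<70); vf,uf=np.nonzero(mf); print("fin",uf[(vf>300)].mean())
d=ray(c,(u.min()+u.max())/2,(v.min()+v.max())/2,55)[:2]; t=ray(c,314,262,72)[:2]; f=ray(c,uf[vf>300].mean(),330,114)[:2]
for a in((523,17.6),(523.5,17),(522,18)):
    print(d,t,f,[np.degrees(np.arctan2(*(p-np.array(a))[::-1])) for p in(d,t,f)])
```

```text
311.2311631309437 218.760790051207
313.5773195876289 267.5103092783505 300 327 256 280
fin 313.4816112084063
[552.90463846 119.59122132] [549.44250362 103.04084615] [546.00221571  92.52263218] [np.float64(73.65844264965467), np.float64(72.80358387970124), np.float64(72.9328375496106)]
[552.90463846 119.59122132] [549.44250362 103.04084615] [546.00221571  92.52263218] [np.float64(74.00666809673584), np.float64(73.22121545846917), np.float64(73.40840216830672)]
[552.90463846 119.59122132] [549.44250362 103.04084615] [546.00221571  92.52263218] [np.float64(73.07993501855414), np.float64(72.11521789541956), np.float64(72.14731194156083)]
```

Request:
{"op": "jog_arm", "data": {"targets": [-1,0.3,0,0,0,0.014,1,-1,0.3,0,0,0,0.014,1,-1,0.3,0,0,0,0.014,1,-1,0.3,0,0,0,0.014,0,-1,0.3,0,0,0,0.014,0,-1,0.3,0,0,0,0.014,0,-1,0.3,0,0,0,0.014,0,-1,0.3,0,0,0,0.014,0]}}

```text
time: 6.08
position: [543.1, 90.6, 84.2]
orientation: [[0.274, 0.962, -0.0], [0.962, -0.274, -0.0], [-0.0, -0.0, -1.0]]
contact_force: [-1.3, 0.9, 0.1]
grip_width: 85.2
grip_force: 0.0
```

Request:
{"op": "jog_arm", "data": {"targets": [0,0,50,0,0,0,0,0,0,110,0,0,0,0,-5,-20,150,0,0,0.18,0,-20,-73,150,0,0,0.36,0,-20,-73,150,0,0,0.54,0,-20,-73,150,0,0,0.72,0,-20,-73,150,0,0,0.9,0,-20,-73,150,0,0,1.08,0]}}

```text
time: 7.08
position: [522.9, 17.5, 234.3]
orientation: [[-0.723, 0.691, -0.0], [0.691, 0.723, -0.0], [-0.0, -0.0, -1.0]]
contact_force: [-0.1, 0.4, -0.6]
grip_width: 85.0
grip_force: 0.0
```

Request:
{"op": "jog_arm", "data": {"targets": [0,0,0,0,0,0.18,0,0,0,0,0,0,0.36,0,0,0,0,0,0,0.54,0,0,0,0,0,0,0.72,0,0,0,0,0,0,0.9,0,0,0,0,0,0,1.08,0,0,0,0,0,0,1.26,0,0,0,0,0,0,1.44,0]}}

```text
time: 8.07
position: [523.0, 17.4, 234.2]
orientation: [[-0.78, -0.626, -0.0], [-0.626, 0.78, -0.0], [0.0, -0.0, -1.0]]
contact_force: [-0.1, -0.3, -0.7]
grip_width: 85.5
grip_force: 0.0
```

Run:
```python
from h import *
s=get_state(); print({k:np.round(s[k],2).tolist() for k in s if k in("time","position","joint_positions","orientation")})
c=snap("wrist","pics/w3.png")
for p in((553,119.6,53),(523,17.5,154)): print(proj(c,p))
```

```text
{'time': 8.07, 'joint_positions': [36.71, 29.81, -59.7, 116.2, 32.74, 52.57, 88.1], 'position': [522.95, 17.4, 234.21], 'orientation': [[-0.78, -0.63, -0.0], [-0.63, 0.78, -0.0], [0.0, -0.0, -1.0]]}
(np.float64(376.94990879221365), np.float64(302.81429379390715))
(np.float64(316.02977442768554), np.float64(247.61840630988146))
```

View pics/w3.png

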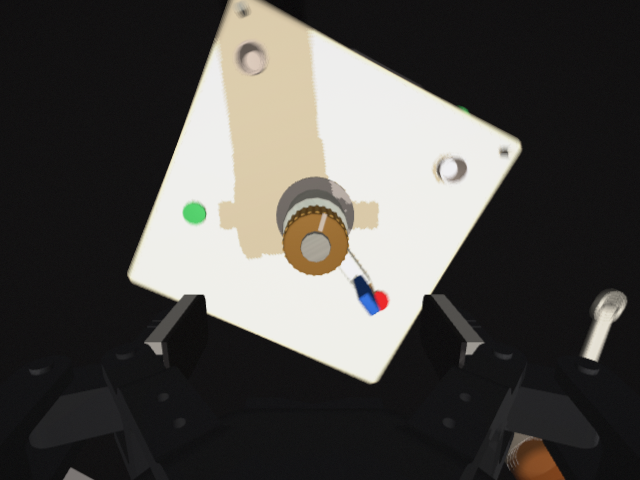

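Stud end seen at (316,247), exactly as predicted, so the axis is (523,17.5). The white line runs to (323,215). The fingers clear the fin at (367,295). Next I descend onto the nut.

Request:
{"op": "jog_arm", "data": {"targets": [0,0,-50,0,0,0,0,0,0,-100,0,0,0,0,0,0,-118,0,0,0,0,0,0,-118,0,0,0,0,0,0,-118,0,0,0,0.6,0,0,-118,0,0,0,1,0,0,-118,0,0,0,1,0,0,-118,0,0,0,1]}}

```text
time: 9.12
position: [523.4, 19.0, 118.2]
orientation: [[-0.783, -0.622, 0.002], [-0.622, 0.783, 0.001], [-0.002, -0.001, -1.0]]
contact_force: [-3.1, 0.7, 8.7]
grip_width: 42.4
grip_force: 59.6
```

Request:
{"op": "jog_arm", "data": {"targets": [0,0,0,0,0,0,1,0,0,0,0,0,0,1,0,0,0,0,0,0,1]}}

```text
time: 9.5
position: [523.4, 19.0, 118.2]
orientation: [[-0.783, -0.622, 0.002], [-0.622, 0.783, 0.001], [-0.002, -0.001, -1.0]]
contact_force: [-2.9, 1.5, 9.7]
grip_width: 42.6
grip_force: 59.6
```

```bash
cat > st.py <<'E'
from h import *
s=get_state(); print({k:np.round(s[k],2).tolist() for k in s if k in("time","position","joint_positions","contact_force","wrist_torque","grip_width","grip_force")})
R=np.array(s["orientation"]); print("yaw",np.degrees(np.arctan2(R[1][0],R[0][0])))
E
python3 st.py
```

```text
{'time': 9.5, 'joint_positions': [28.48, 37.87, -49.75, 121.5, 45.26, 41.26, 76.82], 'position': [523.41, 18.97, 118.2], 'contact_force': [-2.94, 1.55, 9.71], 'wrist_torque': [0.21, 0.66, -0.05], 'grip_force': 59.56, 'grip_width': 42.58}
yaw -141.5273518231225
```

Request:
{"op": "jog_arm", "data": {"targets": [0,0,-0.1,0,0,-0.17,1,0,0,-0.2,0,0,-0.34,1,0,0,-0.3,0,0,-0.51,1,0,0,-0.4,0,0,-0.68,1,0,0,-0.5,0,0,-0.85,1,0,0,-0.6,0,0,-1.02,1,0,0,-0.75,0,0,-1.19,1,0,0,-0.85,0,0,-1.36,1]}}

```text
time: 10.5
position: [523.4, 17.7, 117.3]
orientation: [[-0.769, 0.64, 0.001], [0.64, 0.769, -0.001], [-0.002, -0.0, -1.0]]
contact_force: [-3.1, -1.6, 8.2]
grip_width: 42.2
grip_force: 59.6
```

```bash
python3 st.py
```

```text
{'time': 10.5, 'joint_positions': [14.77, 32.02, -29.33, 122.07, 28.96, 32.64, 14.56], 'position': [523.39, 17.65, 117.33], 'contact_force': [-3.05, -1.57, 8.19], 'wrist_torque': [-0.22, 0.63, 0.07], 'grip_force': 59.6, 'grip_width': 42.25}
yaw 140.2359561128937
```

Request:
{"op": "jog_arm", "data": {"targets": [0,0,-0.1,0,0,-0.16,1,0,0,-0.2,0,0,-0.32,1,0,0,-0.3,0,0,-0.48,1,0,0,-0.4,0,0,-0.64,1,0,0,-0.5,0,0,-0.8,1,0,0,-0.5,0,0,-0.8,1]}}

```text
time: 11.25
position: [522.7, 17.2, 116.8]
orientation: [[-0.08, 0.997, -0.0], [0.997, 0.08, -0.002], [-0.002, -0.0, -1.0]]
contact_force: [-4.3, -0.5, 11.2]
grip_width: 42.3
grip_force: 59.6
```

```bash
python3 st.py
```

```text
{'time': 11.25, 'joint_positions': [5.58, 30.21, -16.72, 122.51, 17.31, 29.49, -19.54], 'position': [522.66, 17.22, 116.78], 'contact_force': [-4.28, -0.48, 11.25], 'wrist_torque': [-0.27, 0.76, -0.05], 'grip_force': 59.58, 'grip_width': 42.29}
yaw 94.61676248397372
```

Request:
{"op": "jog_arm", "data": {"targets": [0,0,-0.1,0,0,-0.12,1,0,0,-0.2,0,0,-0.24,1,0,0,-0.25,0,0,-0.36,1,0,0,-0.3,0,0,-0.48,1,0,0,-0.4,0,0,-0.6,1,0,0,-0.5,0,0,-0.75,1,0,0,-0.5,0,0,-0.75,1]}}

```text
time: 12.12
position: [521.9, 17.5, 116.2]
orientation: [[0.62, 0.784, -0.002], [0.784, -0.62, -0.001], [-0.002, -0.001, -1.0]]
contact_force: [-4.9, -1.3, 12.0]
grip_width: 42.7
grip_force: 59.7
```

```bash
python3 st.py
```

```text
{'time': 12.12, 'joint_positions': [-3.3, 29.53, -4.82, 122.95, 5.15, 27.82, -50.4], 'position': [521.91, 17.46, 116.22], 'contact_force': [-4.9, -1.27, 11.96], 'wrist_torque': [-0.25, 0.99, -0.03], 'grip_force': 59.71, 'grip_width': 42.67}
yaw 51.65194641631003
```

Request:
{"op": "jog_arm", "data": {"targets": [0,0,-0.05,0,0,-0.06,1,0,0,-0.1,0,0,-0.12,1,0,0,-0.15,0,0,-0.18,1,0,0,-0.15,0,0,-0.24,1,0,0,-0.2,0,0,-0.3,1]}}

```text
time: 12.75
position: [521.7, 17.6, 116.0]
orientation: [[0.825, 0.566, -0.002], [0.566, -0.825, 0.0], [-0.002, -0.002, -1.0]]
contact_force: [-5.8, -0.8, 12.5]
grip_width: 42.2
grip_force: 59.7
```

```bash
python3 st.py
```

```text
{'time': 12.75, 'joint_positions': [-6.82, 29.51, -0.1, 123.12, 0.04, 27.5, -62.5], 'position': [521.69, 17.65, 116.03], 'contact_force': [-5.8, -0.75, 12.46], 'wrist_torque': [-0.19, 1.13, 0.09], 'grip_force': 59.74, 'grip_width': 42.19}
yaw 34.4429555001944
```

Request:
{"op": "jog_arm", "data": {"targets": [0,0,0,0,0,-0.04,1,0,0,-0.05,0,0,-0.08,1,0,0,-0.1,0,0,-0.12,1,0,0,-0.1,0,0,-0.15,1]}}

```text
time: 13.25
position: [521.6, 17.8, 115.9]
orientation: [[0.898, 0.44, -0.003], [0.44, -0.898, 0.0], [-0.002, -0.001, -1.0]]
contact_force: [-4.9, -1.2, 12.8]
grip_width: 42.2
grip_force: 59.9
```

```bash
python3 st.py
```

```text
{'time': 13.25, 'joint_positions': [-8.6, 29.56, 2.25, 123.2, -2.45, 27.42, -68.35], 'position': [521.64, 17.83, 115.92], 'contact_force': [-4.91, -1.16, 12.84], 'wrist_torque': [-0.21, 1.11, 0.73], 'grip_force': 59.89, 'grip_width': 42.22}
yaw 26.11512510313846
```

Request:
{"op": "jog_arm", "data": {"targets": [0,0,0,0,0,-0.03,1,0,0,0,0,0,-0.03,1]}}

```text
time: 13.5
position: [521.6, 17.8, 115.9]
orientation: [[0.908, 0.418, -0.003], [0.418, -0.908, -0.001], [-0.003, -0.0, -1.0]]
contact_force: [-5.6, -1.3, 13.9]
grip_width: 42.8
grip_force: 59.9
```

```bash
python3 st.py; python3 -c "
from h import *
c=snap('wrist','pics/w4.png')
cv2.imwrite('pics/w4c.png',cv2.resize(c['color'][:,:,::-1][160:460,160:480],(800,750))[:600])"
```

```text
{'time': 13.5, 'joint_positions': [-8.96, 29.57, 2.7, 123.22, -2.83, 27.42, -69.39], 'position': [521.58, 17.82, 115.92], 'contact_force': [-5.62, -1.29, 13.94], 'wrist_torque': [-0.34, 1.09, 1.22], 'grip_force': 59.91, 'grip_width': 42.81}
yaw 24.711937100019416
```

View pics/w4.png

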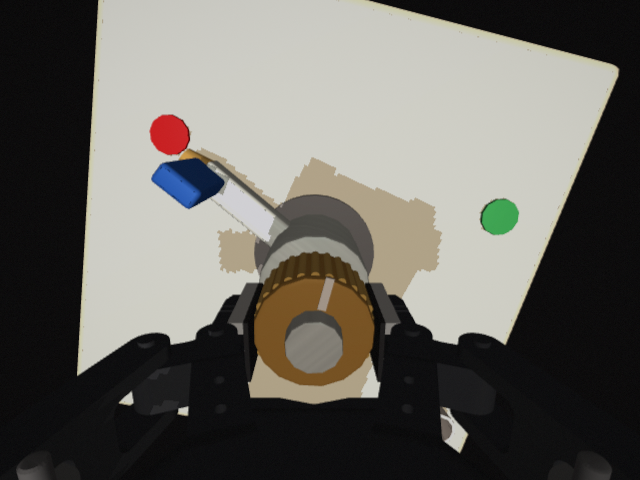

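The picture shows the nut gripped. Its white line runs from about (322,311) to (329,279), and the stud end is at (314,346). The torque of 1.2 N m confirms the stop. Next I measure the line angle.

Run:
```python
from h import *
c=load("pics/w4.png")
a=ray(c,314,346,154)[:2]; p=ray(c,328.5,279,146)[:2]; q=ray(c,322,311,146)[:2]
for d in(p-a,q-a,p-q): print(np.hypot(*d),np.degrees(np.arctan2(d[1],d[0])))
d=ray(c,169.5,134.5,53)[:2];t=ray(c,187,156,70)[:2]
print(a,[np.degrees(np.arctan2(*(x-a)[::-1])) for x in(d,t)])
```

```text
21.155826011600585 11.258086914274191
9.125553859312445 6.909007062276311
12.076392551531589 14.543123679686873
[523.99042928  17.47408834] [np.float64(73.96228633334204), np.float64(73.16923635989455)]
```

Request:
{"op": "jog_arm", "data": {"targets": [0,0,0.1,0,0,0.14,1,0,0,0.2,0,0,0.28,1,0,0,0.3,0,0,0.42,1,0,0,0.4,0,0,0.56,1,0,0,0.5,0,0,0.7,1,0,0,0.5,0,0,0.84,1,0,0,0.6,0,0,0.98,1,0,0,0.7,0,0,1.12,1]}}

```text
time: 14.55
position: [522.5, 17.2, 116.7]
orientation: [[0.024, 1.0, -0.001], [1.0, -0.024, -0.001], [-0.001, -0.0, -1.0]]
contact_force: [-4.2, -1.1, 9.9]
grip_width: 42.4
grip_force: 59.7
```

Request:
{"op": "jog_arm", "data": {"targets": [0,0,0.1,0,0,0.14,1,0,0,0.2,0,0,0.28,1,0,0,0.3,0,0,0.42,1,0,0,0.3,0,0,0.5,1,0,0,0.3,0,0,0.5,1,0,0,0.3,0,0,0.5,1,0,0,0.3,0,0,0.5,1]}}

```text
time: 15.42
position: [523.1, 17.3, 117.0]
orientation: [[-0.455, 0.891, 0.001], [0.891, 0.455, -0.001], [-0.002, -0.0, -1.0]]
contact_force: [-3.2, -1.6, 9.9]
grip_width: 42.6
grip_force: 59.7
```

```bash
python3 st.py; python3 -c "
from h import *
snap('wrist','pics/w5.png'); snap('top','pics/top5.png')"
```

```text
{'time': 15.42, 'joint_positions': [10.32, 30.99, -23.15, 122.28, 23.39, 30.91, -3.13], 'position': [523.08, 17.32, 117.02], 'contact_force': [-3.24, -1.62, 9.87], 'wrist_torque': [-0.25, 0.71, 0.13], 'grip_force': 59.67, 'grip_width': 42.62}
yaw 117.04247504830958
```

View pics/w5.png

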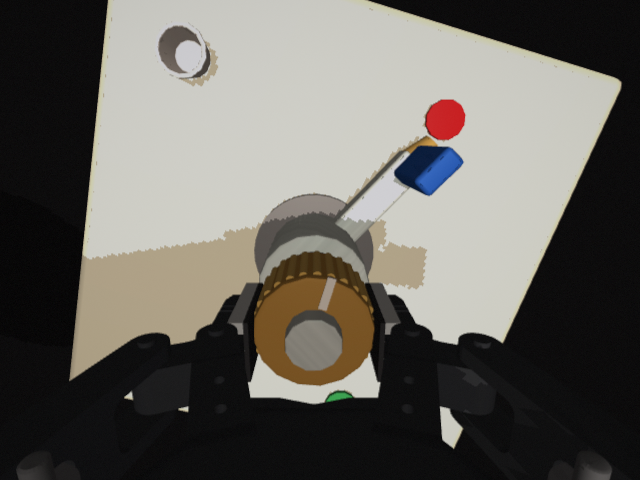

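The line looks the same relative to the gripper, with the tip at (330,279). The nozzle points at the red dot at (445,119). I'll check both angles precisely.

Run:
```python
from h import *
for f in("pics/w4.png","pics/w5.png"):
    c=load(f); im=cv2.imread(f).astype(int); b=im[...,0]
    m=(b>110); m[:278]=0; m[308:]=0; m[:,:315]=0; m[:,340:]=0
    v,u=np.nonzero(m); p=[(u[v==k].mean(),k) for k in range(281,307) if (v==k).any()]
    W=np.array([ray(c,x,y,146)[:2] for x,y in p]); d=W-W.mean(0); e=np.linalg.svd(d)[2][0]; e=e*np.sign(e@(W[0]-W[-1]))
    print(len(u),p[0],p[-1],np.degrees(np.arctan2(e[1],e[0])))
c=load("pics/w5.png"); a=ray(c,314,344,155)[:2]
d=ray(c,445,119,54.5)[:2];t=ray(c,425,145,70)[:2]; print(a)
for A in(a,(523,17.5)): print([np.degrees(np.arctan2(*(x-np.array(A))[::-1])) for x in(d,t)])
```

```text
254 (np.float64(329.0), 281) (np.float64(322.0), 306) 10.338826079292186
257 (np.float64(331.0), 281) (np.float64(323.0), 306) 101.18444764905402
[523.00934134  18.37245349]
[np.float64(73.80062460637039), np.float64(74.66612360136607)]
[np.float64(73.92846838932306), np.float64(74.81486554062097)]
```

```bash
python3 -c "
from workcell import *
print(job_done())"
```

```text
the job is handed in; nothing more can be done
None
```

The job is handed in: the nozzle faces the red dot to within about 1°, and the nut was bottomed out, backed off about 91° and is still gripped. It took about 15.5 s of the 67 s, and no judging result came back.

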